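Clear the carrier plate and fit the retaining ring over the axle stub

TASK

Grip the scraper block and wipe the three loose saw chips off the wheel-carrier plate onto the bench without touching them with the gripper, then stand the scraper upright on the bench. Next take the ring pliers by both handles, squeeze them so that the ring on their tips is fully spread, bring it level over the axle stub and slide it gently down to the groove just above the roller. Finish while still holding: keep squeezing the pliers so the ring stays spread at the groove, without pressing hard on the roller, and leave the other things on the bench alone.

Things in the scene. Friction and masses are not known exactly. Their poses are not given: they have to be found in the camera images.
- plate: Fixed bare steel carrier plate, 110 (x) x 230 (y) x 24 mm thick; origin at the centre of its underside, z up. A steel roller 48 mm across, 30 mm tall, on an axle stub, stands on it at y = +80 mm. Chips lie within 30 mm of x = 0, at y -65 to -2 mm: a straight wipe to the -y end (edge at y = -115 mm) takes them all off; room for the scraper between roller and chips.
- seat (a point): Point on the stub's axis at the roller's top face, 54 mm above the bench: lower side of the ring groove, 6 mm tall, 23 mm across. Above it the stub is 27 mm across for 9 mm, then tapers over 4 mm to 21 mm at its tip. The ring is at the groove when its underside is 0 to 3 mm above this point.
- stub_top (a point): Centre of the top of the axle stub, 19 mm above seat. The stub stands vertical.
- chip_a: Loose rectangular steel saw chip 14 x 9 x 7 mm, 10 g, on the plate; origin at the centre of its underside.
- chip_b: Loose round steel slug 12 mm across, 7 mm tall, 10 g, on the plate; origin at the centre of its underside.
- chip_c: Loose rectangular aluminium saw chip 10 x 16 x 6 mm, 10 g, on the plate; origin at the centre of its underside.
- scraper: Loose upright scraper block on the bench, to the right: black foot 90 (x) x 24 (y) x 24 mm, on it a wooden grip 70 (x) x 24 (y) x 42 mm; 66 mm tall, about 160 g. Origin at the centre of its underside, z up. Grip it across its y, 45 mm above its underside; wipe with a broad face, moving along its y.
- pliers: Loose ring pliers lying flat on the bench, to the left, 200 mm long with the ring, about 190 g. Origin on the pivot's axis at the level of the undersides of handles and ring; x points to the ring, z up. Squeezing the handles spreads the tips and the open steel ring that hangs on them, level, with its underside level with the handles'; the ring stays on the tips.
- ring_center (a point): Centre of the spread ring at its underside, 72 mm ahead of the pliers' origin along their x. Ring 3 mm thick, 4 mm wide. Fully spread it is 32 mm across inside (2.5 mm all round the 27 mm stub), 40 mm outside, free of the jaws above it; at rest too narrow (25 mm) to pass.
- handles (a point): Point between the handles where to squeeze them, along the pliers' y: 67 mm behind the origin, 8 mm above their undersides. Black handles from x = -107 to -30 mm, each 10 mm wide, 16 mm tall; 57 mm over both here at rest, 40 mm and parallel when fully squeezed. A spring (about 10 N) opposes, then a firm stop.
- jaw_left (a joint): Turn of the pliers' left jaw (rad): 0 with the handles let go (ring closed), 0.142 fully squeezed (ring fully spread); the other jaw mirrors it.
- spare_roller: Bystander: loose spare guide roller, 44 mm across, 28 mm tall, nearer the robot than the plate; origin under its centre.
- bar_offcut: Bystander: loose steel bar offcut 18 mm thick, 160 mm long, lying just in front of the plate; origin under its middle.
- oil: Bystander: grey oil bottle 52 mm across, 150 mm tall, far left; origin under its centre.
- tape_measure: Bystander: black tape measure 62 x 34 x 46 mm, near the robot on the right; origin under its centre.
- grease_tin: Bystander: blue tin 72 mm across, 60 mm tall, far right; origin under its centre.
- driver: Bystander: screwdriver lying left of the pliers, under 30 mm tall; origin under its middle.
- nut: Bystander: round collar nut 26 mm across, 12 mm tall, beyond the plate; origin under its centre.
Mind the look-alikes: they are no part of the job. What is meant by the scraper is not green, pink or purple, and is the smaller of those in its own colour.

How it is judged:
On the way, in this order (a step that is already met when the one before it is completed fails the run):
1. the scraper is picked up (height (world z) of scraper above 0.012 m and contact force between the fingers and scraper above 2 N), for 0.1 s.
2. all three chips are off the plate while the scraper is held (height (world z) of each of chip_a, chip_b, chip_c below 0.016 m and contact force between the fingers and scraper above 2 N), for 0.1 s.
3. the scraper stands on the bench, let go (height (world z) of scraper below 0.006 m and angle between scraper's own z axis and vertical below 0.1 rad and contact force between the fingers and scraper below 0.2 N), for 0.2 s.
4. the ring, spread by squeezing the pliers, is level above the stub (value of joint jaw_left above 0.115 rad and horizontal distance between ring_center and stub_top below 0.008 m and z of ring_center in the frame of stub_top above 0 m and angle between pliers's own z axis and vertical below 0.15 rad), for 0.05 s.
At the end, for the whole second after the job is handed in: Gripper still squeezing the pliers (>5 N, jaw >0.115 rad); spread ring round the stub within 6 mm of its axis, underside -2 to +4 mm from the roller face, tilt <0.1 rad, at rest, pressing <15 N; chips on the bench (<16 mm); scraper upright on the bench, let go (all of step 3 and height (world z) of each of chip_a, chip_b, chip_c below 0.016 m and value of joint jaw_left above 0.115 rad and horizontal distance between ring_center and seat below 0.006 m and z of ring_center in the frame of seat between -0.002 and 0.004 m and angle between pliers's own z axis and vertical below 0.1 rad and contact force between the fingers and pliers above 5 N and contact force between pliers and plate below 15 N and linear speed of pliers below 0.02 m/s); the arm keeps its last pose, push and grip.
It fails at once if the gripper touches a chip (contact force between any of the fingers, the arm and chip_a above 1 N or contact force between any of the fingers, the arm and chip_b above 1 N or contact force between any of the fingers, the arm and chip_c above 1 N).
It fails at once if the ring or pliers are pressed hard on the plate, roller or stub (contact force between pliers and plate above 40 N).
It fails at once if another thing on the bench is moved (distance of any of spare_roller, bar_offcut, oil, tape_measure, grease_tin, driver, nut from where it was at the start of the episode above 0.03 m).
It also fails if it takes over 64 s, if anything falls off the work surface, if the arm or the gripper's body presses on something with over 40 N, if the wrist force passes 120 N, or if a joint passes its speed limit or range.

ROBOT

A 6-joint arm with a two-finger parallel gripper is mounted at the origin on the work surface. World frame = base frame: x ahead of the robot, y to its left, z up, the work surface at z = 0. Lengths are in m, angles in rad, forces in N, time in s.
With the tool pointing down it reaches from about 0.35 to 0.85 m from the base axis. Payload 8.1 kg.
Tool frame: the origin (TCP) lies at the very end of the fingers, on their centre line; the grasp point (between the pads) lies 19 mm behind it; z points along the fingers, y is the line along which they close (so a half turn about z gives the same grasp; the last joint's range is limited). The gripper opens to 93 mm and grips with 3 to 60 N. Pads are 15 mm wide; open, the fingers measure 128 mm over their backs; the gripper's body (75 mm by 188 mm) begins 65 mm behind the grasp point.
Start: joints at [-1.22, 0.13, 1.488, -0, 1.523, -0.085], TCP at [0.253, -0.544, 0.219] pointing down, gripper open.
Joint ranges: [-2.96, 2.96], [-0.89, 2.26], [0.02, 2.5], [-1.34, 4.48], [0, 2.73], [-2.66, 2.66]. Speed limits (rad/s): [2.39, 2.39, 2.79, 3.14, 3.14, 3.14].

INTERFACE

Orientations are given as a rotation vector (axis times angle).
In Python, from plant import monitor, eyes, ticket gives the robot as it stands.
- The arm moves only by the tool arm_command, never from a script. Its argument "deltas" is a list that holds one entry, the list of rows, each a list of 6 numbers: the shift along the world's x, y, z in cm, then the turn, a rotation vector about the world's x, y, z in degrees. In form: [[[tx, ty, tz, rx, ry, rz], ...]]. A call has 1 to 12 rows; each row shifts and turns the commanded pose from where the row before left it; what a row does not reach is not made up. A row lasts 1/12 s, in which the tool goes at most 41.7 mm and 7.16 degrees, less where a joint would pass 70% of its speed; a pose out of reach is approached as far as the arm can. A call is refused whole if a number of a shift passes 4.17 or a number of a turn 7.16, either way. A call with a gripper value outside its range is refused whole. "gripper" is the opening, from -1 (shut) to 1 (fully open), set as the call begins (left out, the last holds). The fingers move at their own pace and stop on an object; "squeeze" is the grip in N (left out, the last holds). Time passes only in rows, so rows that do not move let the fingers close. It gives the time, the measured TCP pose, the force, the opening and the grip force at its end, in the units of the state.
- monitor.read_state(): the state, without advancing time (a new reading comes with each control period).
- eyes.read_camera(name): name is "scene" or "top"; returns the picture (384x512x3 uint8, blue, green, red); there is no depth.
- eyes.camera_model(name): a dict with "fx", "fy", "cx", "cy" (pixels), "k1" (the pictures are not rectified: a ray, as slopes to the right and down, at radius r is drawn at 1 + k1 r^2 times it, then the intrinsics apply), "rvec" (rotation vector, rad) and "tvec" (3), from world to camera coordinates, as OpenCV has them. Camera axes: x right, y down, z forward; pixel columns grow to the right and rows downward; lengths in m; the calibration is good to about 2 mm. A picture is of the moment at which its call begins. camera_model takes no time and is no camera call.
- ticket.close_job(): hands the job in; it is judged then, once.
The state is a dict: "t": time; "q": joint angles; "dq": joint speeds; "joint_torque": joint torques, N m; "tool_pos": TCP position; "orientation": TCP orientation; "force": force on the tool from outside, world axes, zero at the start; "wrist_torque": the same for the moment, N m; "opening": finger opening in m; "gripper_force": force on a finger pad.
Only numpy, scipy, OpenCV 4.12 (cv2) and the standard library are available. Lean on these libraries where they do the work, as an engineer would, in place of code of your own. Each camera call takes 0.05 s, during which the arm holds its last target. There are 200 camera calls.

## Working session

There is one attempt and no reset: what is moved stays moved. The work goes in short steps, Python scripts to look and compute and a tool call to move; the robot and the scene stay as the last step left them, time stands still between calls to the robot, and variables do not carry over. Pictures are saved under pics/ and viewed, at most 10 in all, crops included, and the job is handed in when it is done.

Besides the shell and the picture viewer there is one more tool, called after "Request:" as name(argument=value, ...) on one line, values as JSON. arm_command: Moves the arm, as the interface text tells. Its arguments: {"type":"object","properties":{"deltas":{"type":"array"},"gripper":{"type":"number"},"squeeze":{"type":"number"}},"required":["deltas"]}

```bash
ls; mkdir -p pics; cat > h.py <<'E'
import numpy as np, cv2
from plant import monitor, eyes, ticket
def cam(n):
    m=eyes.camera_model(n); R=cv2.Rodrigues(np.array(m["rvec"],float))[0]; return m,R,np.array(m["tvec"],float)
def ray(n,u,v):
    m,R,t=cam(n); d=np.array([(u-m["cx"])/m["fx"],(v-m["cy"])/m["fy"]]); s=d.copy()
    for _ in range(20): s=d/(1+m["k1"]*(s@s))
    return -R.T@t, R.T@np.array([s[0],s[1],1.])
def onz(n,u,v,z):
    o,d=ray(n,u,v); return o+d*(z-o[2])/d[2]
def proj(n,p):
    m,R,t=cam(n); c=R@np.asarray(p,float)+t; s=c[:2]/c[2]; s=s*(1+m["k1"]*(s@s)); return np.array([s[0]*m["fx"]+m["cx"],s[1]*m["fy"]+m["cy"]])
def tri(a,b):
    (o1,d1),(o2,d2)=ray("scene",*a),ray("top",*b)
    d1/=np.linalg.norm(d1); d2/=np.linalg.norm(d2)
    k=np.linalg.lstsq(np.c_[d1,-d2],o2-o1,rcond=None)[0]; p,q=o1+k[0]*d1,o2+k[1]*d2
    return (p+q)/2,np.linalg.norm(p-q)
E
python3 - <<'E'
from h import *
for n in("scene","top"):
    i=eyes.read_camera(n); cv2.imwrite(f"pics/{n}0.png",i); m,R,t=cam(n); print(n,m,-R.T@t)
    cv2.imwrite(f"pics/{n}0b.png",cv2.resize(i,(800,600),interpolation=cv2.INTER_CUBIC))
print(monitor.read_state())
E
```

```text
pics
scene {'fx': 394.10892529604143, 'fy': 394.10892529604143, 'cx': 257.0000204753632, 'cy': 191.88824304222322, 'k1': 0.03597007178405665, 'rvec': array([ 1.39193501,  2.18820862, -0.90873427]), 'tvec': array([ 0.30053098, -0.28672885,  1.54530549])} [1.2851255  0.29616859 0.90622182]
top {'fx': 453.85870734650604, 'fy': 453.85870734650604, 'cx': 258.12144297693055, 'cy': 193.48747356397803, 'k1': -0.15297492125111162, 'rvec': array([ 2.17800424, -2.19264161,  0.07775534]), 'tvec': array([-0.03595867,  0.5439699 ,  1.67583659])} [ 0.42349078 -0.0389496   1.71019386]
{'t': 0.1, 'q': array([-1.22037674e+00,  1.31106284e-01,  1.48913730e+00,  1.13981081e-05,
        1.52303119e+00, -8.53951395e-02]), 'dq': array([-0.00115644, -0.00123082,  0.00017492, -0.00140099, -0.00232428,
        0.00119894]), 'joint_torque': array([ 1.90760809e-03, -5.61344504e+01, -4.93091905e+01,  7.70963123e-02,
        2.92116939e-02, -8.71335601e-05]), 'tool_pos': array([ 0.25313971, -0.54342029,  0.2176982 ]), 'orientation': array([-3.06567099e+00, -6.78809683e-01,  3.31206512e-04]), 'force': array([ 0.41121894,  0.50163981, -0.32796615]), 'wrist_torque': array([ 0.04432073,  0.03353655, -0.01523615]), 'gripper_force': 0.0, 'opening': 0.09319898752616002}
```

View pics/scene0b.png

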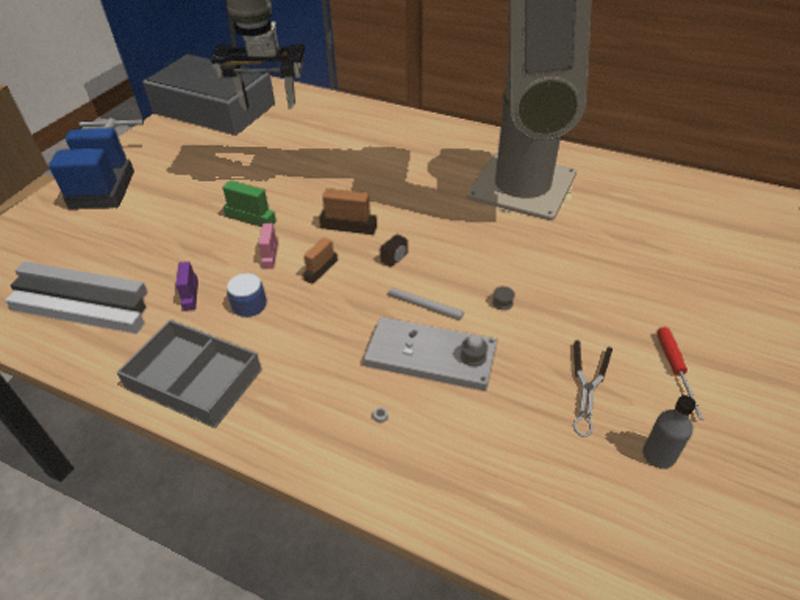

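View pics/top0b.png

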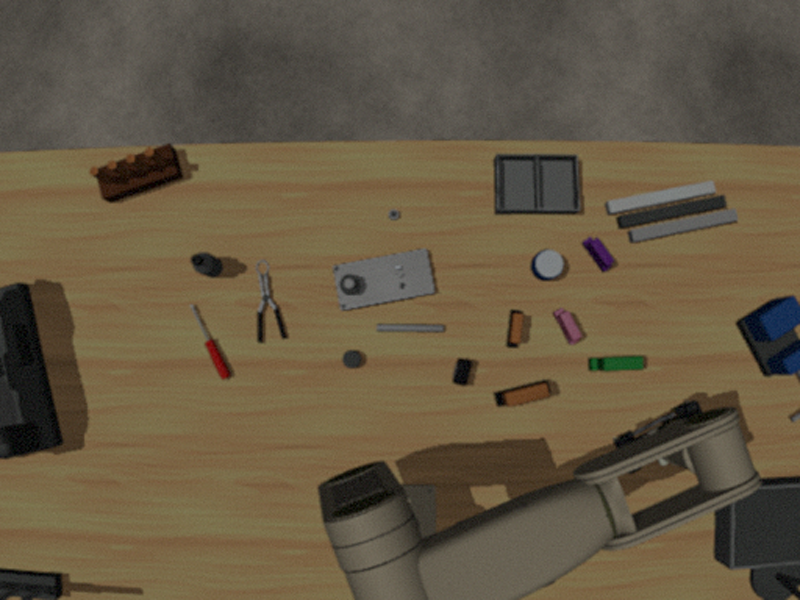

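The scraper is the small brown block, at scene (320,260) and top (515,328) in the 800-px pictures. The plate is at top (385,280), with the roller at its left (+y) end. The pliers are at top (267,300), ring pointing away from the robot. Next I'll take enlarged crops to measure from.

```bash
cat >> h.py <<'E'
def avg(n,k=4): return np.mean([eyes.read_camera(n).astype(float) for _ in range(k)],0)
def crop(i,x,y,w,h,s):
    c=cv2.resize(np.clip(i[y:y+h,x:x+w],0,255).astype(np.uint8),None,fx=s,fy=s,interpolation=cv2.INTER_CUBIC)
    for k in range(0,w,10): cv2.line(c,(k*s,0),(k*s,6 if (x+k)%50 else 14),(0,255,255),1)
    for k in range(0,h,10): cv2.line(c,(0,k*s),(6 if (y+k)%50 else 14,k*s),(0,255,255),1)
    return c
E
python3 - <<'E'
from h import *
S,T=avg("scene"),avg("top"); np.savez("im0.npz",S=S,T=T)
f=1.0
T2=np.clip(T*1.5,0,255)
A=np.vstack([np.hstack([crop(S,230,200,90,50,6),crop(S,185,140,40,50,6)]),np.hstack([crop(T2,205,155,90,50,6),crop(T2,310,185,40,50,6)])])
cv2.imwrite("pics/A.png",A)
cv2.imwrite("pics/B.png",np.hstack([crop(S,350,210,50,75,8),crop(T2,150,160,50,75,8)]))
E
```

```text
(no output)
```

View pics/A.png

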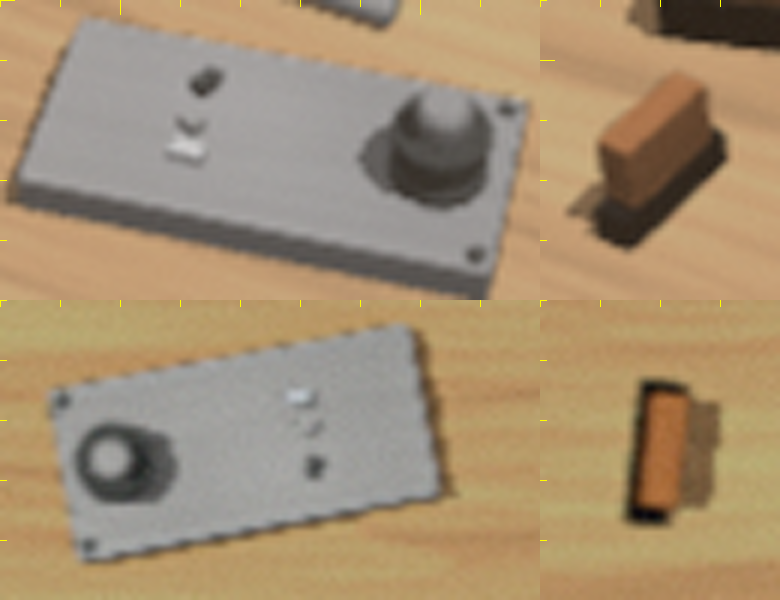

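View pics/B.png

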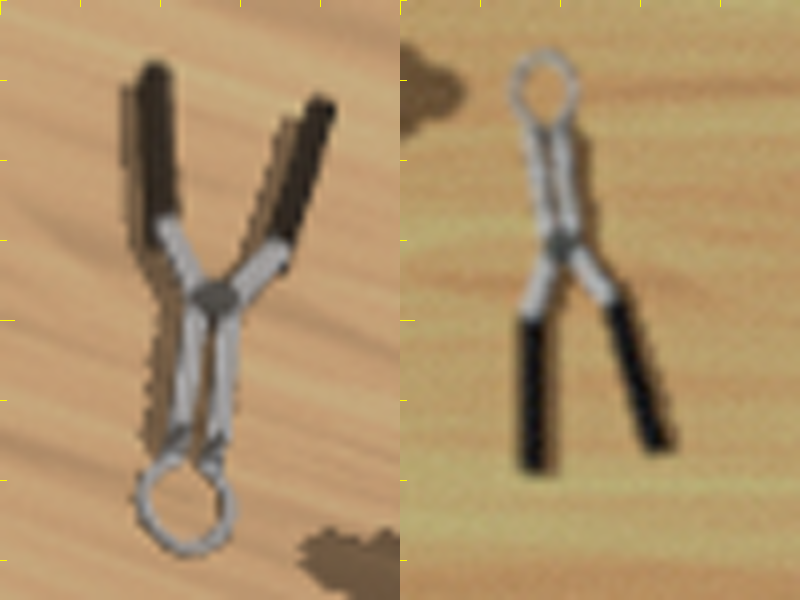

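```bash
cat > m.py <<'E'
from h import *
def sc(u,v,ox,oy,s): return ((u+.5)/s-.5+ox,(v+.5)/s-.5+oy)
SA=lambda u,v:sc(u,v,230,200,6); TA=lambda u,v:sc(u,v-300,205,155,6)
SS=lambda u,v:sc(u-540,v,185,140,6); TS=lambda u,v:sc(u-540,v-300,310,185,6)
SB=lambda u,v:sc(u,v,350,210,8); TB=lambda u,v:sc(u-400,v,150,160,8)
np.set_printoptions(precision=4,suppress=True)
def p(n,a,b): 
    q,e=tri(a,b); print(n,q,round(e,4)); return q
E
cat > m1.py <<'E'
from m import *
C=[p("plate",SA(*a),TA(*b)) for a,b in [((85,18),(440,492)),((527,102),(82,562)),((490,272),(50,392)),((18,182),(408,325))]]
c=np.mean(C,0); d=(C[1]+C[2]-C[0]-C[3]); print("plate c",c,"yaw(+y dir)",np.degrees(np.arctan2(d[1],d[0])),"len",np.linalg.norm(d)/2, "wid",np.linalg.norm(C[1]-C[2]),np.linalg.norm(C[0]-C[3]))
y=d/np.linalg.norm(d);y[2]=0; print("seat pred",c+.08*y)
p("stub",SA(440,92),TA(112,460))
p("chipA dark",SA(205,82),TA(315,467)); p("white",SA(187,147),TA(300,396)); p("mid",SA(188,126),TA(314,430))
for a,b in [((600,142),(690,392)),((680,72),(680,508)),((708,92),(640,508)),((628,158),(650,392))]: p("grip",SS(*a),TS(*b))
p("foot",SS(627,248),TS(642,383))
P=p("pivot",SB(215,298),TB(560,243));R=p("ring",SB(187,503),TB(543,87));a=p("h1",SB(155,65),TB(658,448));b=p("h2",SB(320,105),TB(535,470))
for x in(P-R,):print(np.linalg.norm(x),np.degrees(np.arctan2(-x[1],-x[0])))
x=R-(a+b)/2;print(np.linalg.norm(x),np.degrees(np.arctan2(x[1],x[0])))
E
python3 m1.py
```

```text
plate [ 0.5674 -0.1107  0.0231] 0.0064
plate [0.5258 0.1122 0.0214] 0.0061
plate [0.6323 0.1318 0.0232] 0.0054
plate [ 0.6733 -0.0927  0.0187] 0.0049
plate c [0.5997 0.0102 0.0216] yaw(+y dir) 100.45448123035605 len 0.22748020480744147 wid 0.10826195084225936 0.10745990410518787
seat pred [0.5852 0.0888 0.0216]
stub [0.5845 0.0872 0.0777] 0.002
chipA dark [ 0.5838 -0.0342  0.0267] 0.0038
white [ 0.6276 -0.0245  0.0293] 0.0055
mid [ 0.6075 -0.0332  0.019 ] 0.0051
grip [ 0.5132 -0.3148  0.0655] 0.0075
grip [ 0.4427 -0.3073  0.0636] 0.0086
grip [ 0.4443 -0.2861  0.0574] 0.0034
grip [ 0.5149 -0.2932  0.0631] 0.0018
foot [ 0.5239 -0.2974  0.0024] 0.0024
pivot [0.559  0.2956 0.0179] 0.0042
ring [0.6347 0.3071 0.0044] 0.0041
h1 [0.4623 0.2498 0.0162] 0.006
h2 [0.4524 0.3087 0.0121] 0.0055
0.0776810743836346 8.638547744341308
0.17974533507992388 8.92182665543086
```

Scraper centre is about (0.479, -0.300) with its y axis at 84°. The plate is centred at (0.600, 0.010) with its y axis at 100.5°, and the seat is about (0.585, 0.088). The heights and sizes agree with the text, so I'll move.

Request:
arm_command(deltas=[[[2.26,2.43,-1.0,0,0,-3.09],[2.26,2.43,-1.0,0,0,-3.09],[2.26,2.43,-1.0,0,0,-3.09],[2.26,2.43,-1.0,0,0,-3.09],[2.26,2.43,-1.0,0,0,-3.09],[2.26,2.43,-1.0,0,0,-3.09],[2.26,2.43,-1.0,0,0,-3.09],[2.26,2.43,-1.0,0,0,-3.09],[2.26,2.43,-1.0,0,0,-3.09],[2.26,2.43,-1.0,0,0,-3.09],[0,0,0,0,0,0],[0,0,0,0,0,0]]], gripper=0.5)

```text
t: 1.5
tool_pos: [0.4798, -0.2991, 0.1178]
orientation: [-3.137, 0.157, 0.002]
force: [0.3, -0.4, 0.0]
opening: 0.0699
gripper_force: 0.0
```

```bash
cat >> h.py <<'E'
def st():
    s=monitor.read_state(); R=cv2.Rodrigues(s["orientation"])[0]
    print("t",round(s["t"],2),"tcp",s["tool_pos"].round(4),"yaz",np.degrees(np.arctan2(R[1,1],R[0,1])).round(2),"z",R[:,2].round(3),"open",round(s["opening"],4),"gf",round(s["gripper_force"],2),"F",s["force"].round(1),"q",s["q"].round(2)); return s,R
E
python3 - <<'E'
from h import *
st(); S,T=avg("scene",3),avg("top",2); T=np.clip(T*1.5,0,255)
cv2.imwrite("pics/C.png",np.hstack([crop(S,170,120,66,100,6),crop(T,290,160,66,100,6)]))
E
```

```text
t 1.5 tcp [ 0.4798 -0.2991  0.1178] yaz -95.72 z [-0.001  0.001 -1.   ] open 0.0699 gf 0.0 F [ 0.3 -0.4  0. ] q [-0.65  0.11  1.7  -0.    1.34  1.02]
```

View pics/C.png

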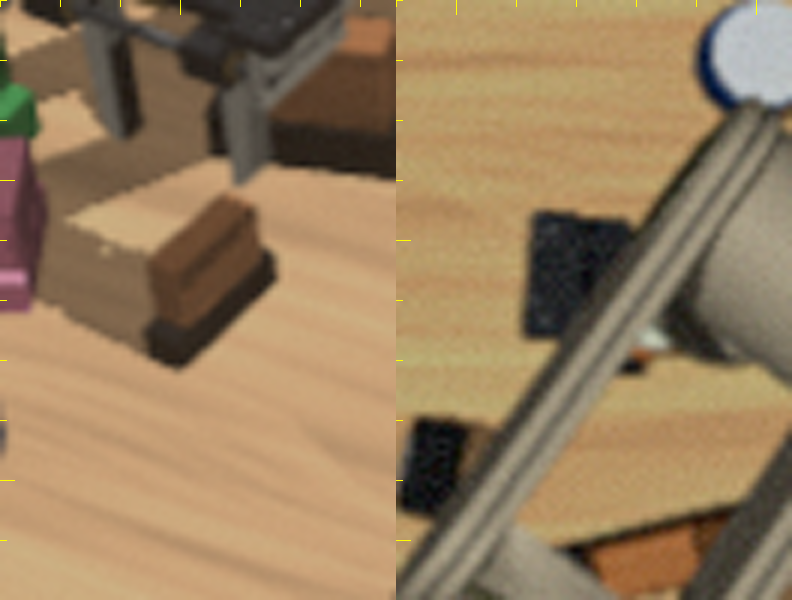

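The picture shows the fingers, with tips near scene crop (122,138) and (240,180), straddling the scraper at (205,250). I'll lower and grip.

Request:
arm_command(deltas=[[[0,0,-2.0,0,0,0],[0,0,-2.0,0,0,0],[0,0,-2.0,0,0,0],[0,0,-2.0,0,0,0],[0,0,-1.1,0,0,0],[0,0,0,0,0,0],[0,0,0,0,0,0]]])

```text
t: 2.33
tool_pos: [0.4788, -0.3013, 0.0277]
orientation: [-3.137, 0.164, 0.001]
force: [1.5, -0.1, 0.2]
opening: 0.0696
gripper_force: 0.0
```

Request:
arm_command(deltas=[[[0,0,0,0,0,0],[0,0,0,0,0,0],[0,0,0,0,0,0],[0,0,0,0,0,0],[0,0,0,0,0,0],[0,0,0,0,0,0],[0,0,0,0,0,0],[0,0,0,0,0,0]]], gripper=-1, squeeze=35)

```text
t: 3.0
tool_pos: [0.4794, -0.3008, 0.0277]
orientation: [-3.137, 0.162, -0.0]
force: [0.6, 0.6, 1.6]
opening: 0.0235
gripper_force: 34.9
```

Request:
arm_command(deltas=[[[0,0,2.0,0,0,0],[0,0,3.0,0,0,0],[0,0,3.0,0,0,0],[0,0,0,0,0,0]]])

```text
t: 3.33
tool_pos: [0.4824, -0.3032, 0.1143]
orientation: [3.132, -0.162, 0.012]
force: [0.8, -0.8, 0.4]
opening: 0.024
gripper_force: 34.9
```

Request:
arm_command(deltas=[[[1.18,3.23,0,0,0,1.64],[1.18,3.23,0,0,0,1.64],[1.18,3.23,0,0,0,1.64],[1.18,3.23,0,0,0,1.64],[1.18,3.23,0,0,0,1.64],[1.18,3.23,0,0,0,1.64],[1.18,3.23,0,0,0,1.64],[1.18,3.23,0,0,0,1.64],[1.18,3.23,0,0,0,1.64],[1.18,3.23,0,0,0,1.64],[0,0,0,0,0,0],[0,0,0,0,0,0]]])

```text
t: 4.33
tool_pos: [0.597, 0.0239, 0.1066]
orientation: [-3.128, -0.292, 0.002]
force: [-0.4, -1.3, -1.5]
opening: 0.0237
gripper_force: 34.9
```

```bash
python3 - <<'E'
from h import *
st(); S=avg("scene",3)
cv2.imwrite("pics/D.png",crop(S,215,150,115,110,5))
E
```

```text
t 4.33 tcp [0.597  0.0239 0.1066] yaz -79.35 z [-0.001  0.    -1.   ] open 0.0237 gf 34.89 F [-0.4 -1.3 -1.5] q [-0.05  0.2   1.62 -0.    1.32  1.34]
```

View pics/D.png

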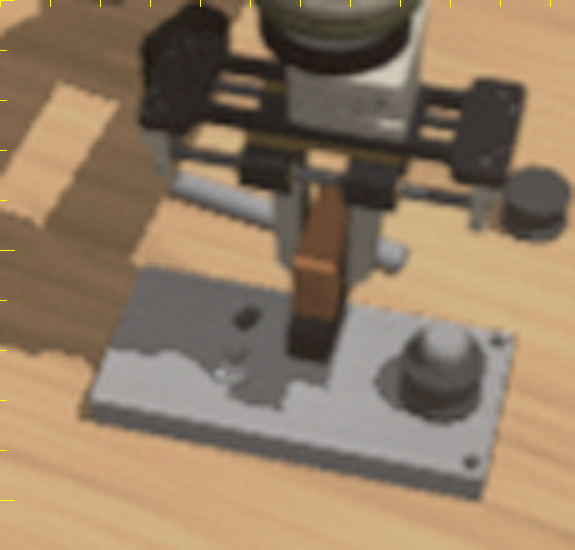

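The picture shows the scraper held level at crop (315,320), between the chips (240,340) and the roller (440,375). I'll lower it to about 1 mm over the plate.

Request:
arm_command(deltas=[[[0,0,-2.0,0,0,0],[0,0,-2.0,0,0,0],[0,0,-0.8,0,0,0],[0,0,-0.3,0,0,0],[0,0,0,0,0,0],[0,0,0,0,0,0]]])

```text
t: 4.98
tool_pos: [0.5977, 0.0215, 0.0574]
orientation: [3.128, 0.285, 0.001]
force: [0.6, -0.1, -1.7]
opening: 0.0237
gripper_force: 34.9
```

Request:
arm_command(deltas=[[[0,0,-0.35,0,0,0],[0,0,0,0,0,0],[0,0,0,0,0,0],[0,0,0,0,0,0]]])

```text
t: 5.32
tool_pos: [0.5976, 0.0222, 0.0536]
orientation: [3.128, 0.287, 0.001]
force: [-0.7, 0.1, -2.3]
opening: 0.0237
gripper_force: 34.9
```

Request:
arm_command(deltas=[[[0,0,-0.1,0,0,0],[0,0,0,0,0,0],[0.11,-0.6,0,0,0,0],[0.11,-0.6,0,0,0,0],[0.11,-0.6,0,0,0,0],[0.11,-0.6,0,0,0,0],[0.11,-0.6,0,0,0,0],[0.11,-0.6,0,0,0,0],[0.11,-0.6,0,0,0,0],[0.11,-0.6,0,0,0,0],[0.11,-0.6,0,0,0,0],[0.11,-0.6,0,0,0,0]]])

```text
t: 6.32
tool_pos: [0.6084, -0.0386, 0.0521]
orientation: [-3.128, -0.286, -0.0]
force: [0.1, 1.1, -1.2]
opening: 0.0238
gripper_force: 34.9
```

Request:
arm_command(deltas=[[[0.11,-0.6,0,0,0,0],[0.11,-0.6,0,0,0,0],[0.11,-0.6,0,0,0,0],[0.11,-0.6,0,0,0,0],[0.11,-0.6,0,0,0,0],[0.11,-0.6,0,0,0,0],[0.11,-0.6,0,0,0,0],[0.11,-0.6,0,0,0,0],[0.11,-0.6,0,0,0,0],[0.11,-0.6,0,0,0,0],[0.11,-0.6,0,0,0,0],[0.11,-0.6,0,0,0,0]]])

```text
t: 7.32
tool_pos: [0.6216, -0.1106, 0.0521]
orientation: [3.128, 0.287, -0.0]
force: [0.2, -0.3, -1.2]
opening: 0.024
gripper_force: 34.9
```

Request:
arm_command(deltas=[[[0.11,-0.6,0,0,0,0],[0.11,-0.6,0,0,0,0],[0.11,-0.6,0,0,0,0],[0,0,0,0,0,0],[0,0,0,0,0,0],[0,0,2.5,0,0,0],[0,0,2.5,0,0,0],[0,0,0,0,0,0]]])

```text
t: 7.98
tool_pos: [0.628, -0.1284, 0.108]
orientation: [3.126, 0.287, 0.012]
force: [2.3, 0.3, -0.2]
opening: 0.0239
gripper_force: 34.9
```

```bash
python3 - <<'E'
from h import *
st(); S=avg("scene",3)
cv2.imwrite("pics/E.png",crop(S,185,150,140,110,5))
E
```

```text
t 7.98 tcp [ 0.628  -0.1284  0.108 ] yaz -79.51 z [ 0.008 -0.002 -1.   ] open 0.0239 gf 34.89 F [ 2.3  0.3 -0.2] q [-0.28  0.3   1.49  0.    1.34  1.11]
```

View pics/E.png

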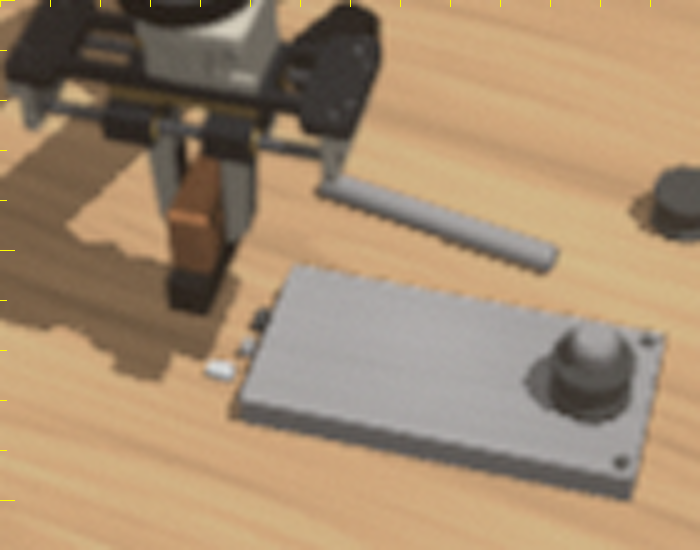

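Chips are off: dark at crop (260,320), slug at (245,348), white at (220,370), all beyond the plate edge. I'll put the scraper back on its free spot.

Request:
arm_command(deltas=[[[-1.86,-2.15,0,0,0,0],[-1.86,-2.15,0,0,0,0],[-1.86,-2.15,0,0,0,0],[-1.86,-2.15,0,0,0,0],[-1.86,-2.15,0,0,0,0],[-1.86,-2.15,0,0,0,0],[-1.86,-2.15,-0.5,0,0,0],[-1.86,-2.15,-1.5,0,0,0],[0,0,-2.0,0,0,0],[0,0,-2.0,0,0,0],[0,0,0,0,0,0],[0,0,0,0,0,0]]])

```text
t: 9.13
tool_pos: [0.4739, -0.2983, 0.0395]
orientation: [-3.125, -0.286, 0.006]
force: [-0.0, 0.4, -1.1]
opening: 0.0238
gripper_force: 34.9
```

Request:
arm_command(deltas=[[[0,0,-0.5,0,0,0],[0,0,-0.4,0,0,0],[0,0,0,0,0,0],[0,0,0,0,0,0],[0,0,0,0,0,0]]])

```text
t: 9.55
tool_pos: [0.4765, -0.3, 0.0337]
orientation: [3.128, 0.287, 0.001]
force: [-0.5, 0.1, -1.5]
opening: 0.0237
gripper_force: 34.9
```

Request:
arm_command(deltas=[[[0,0,-0.1,0,0,0],[0,0,-0.1,0,0,0],[0,0,0,0,0,0],[0,0,0,0,0,0]]])

```text
t: 9.88
tool_pos: [0.476, -0.2999, 0.0311]
orientation: [-3.128, -0.287, 0.0]
force: [-0.5, 0.3, -0.4]
opening: 0.0236
gripper_force: 34.9
```

Request:
arm_command(deltas=[[[0,0,-0.15,0,0,0],[0,0,-0.1,0,0,0],[0,0,0,0,0,0],[0,0,0,0,0,0]]])

```text
t: 10.22
tool_pos: [0.4759, -0.2999, 0.0285]
orientation: [-3.128, -0.287, 0.0]
force: [0.7, 0.0, -2.0]
opening: 0.0235
gripper_force: 34.9
```

Request:
arm_command(deltas=[[[0,0,-0.1,0,0,0],[0,0,0,0,0,0],[0,0,0,0,0,0]]])

```text
t: 10.47
tool_pos: [0.4761, -0.3, 0.0277]
orientation: [3.128, 0.287, 0.0]
force: [0.4, 0.3, -1.0]
opening: 0.0237
gripper_force: 34.9
```

Request:
arm_command(deltas=[[[0,0,0,0,0,0],[0,0,0,0,0,0],[0,0,0,0,0,0],[0,0,0,0,0,0],[0,0,0,0,0,0],[0,0,0,0,0,0],[0,0,0,0,0,0]]], gripper=0.4)

```text
t: 11.05
tool_pos: [0.476, -0.2999, 0.0277]
orientation: [3.128, 0.287, 0.0]
force: [0.1, -0.9, 0.6]
opening: 0.0636
gripper_force: 0.0
```

Request:
arm_command(deltas=[[[0,0,2,0,0,0],[0,0,3,0,0,0],[0,0,3,0,0,0],[0,0,4,0,0,0],[0,0,4,0,0,0],[-0.2,4.0,0,0,0,0],[-0.2,4.0,0,0,0,0],[-0.2,4.0,0,0,0,0],[-0.2,4.0,0,0,0,0],[-0.2,4.0,0,0,0,0],[-0.2,4.0,0,0,0,0],[0,0,0,0,0,0]]], gripper=0.75)

```text
t: 12.05
tool_pos: [0.4635, -0.0539, 0.1877]
orientation: [-3.125, -0.294, -0.001]
force: [0.4, -1.2, 0.5]
opening: 0.0812
gripper_force: 0.0
```

```bash
python3 - <<'E'
from h import *
st(); S=avg("scene",4);T=avg("top",4); np.savez("im1.npz",S=S,T=T); T2=np.clip(T*1.5,0,255)
A=np.hstack([crop(S,185,140,66,100,6),np.vstack([crop(T2,250,150,66,50,6),crop(T2,300,180,66,50,6)])])
cv2.imwrite("pics/F.png",A)
E
```

```text
t 12.05 tcp [ 0.4635 -0.0539  0.1877] yaz -79.24 z [ 0.     0.003 -1.   ] open 0.0812 gf 0.0 F [ 0.4 -1.2  0.5] q [-0.23 -0.22  1.89  0.    1.48  1.15]
```

View pics/F.png

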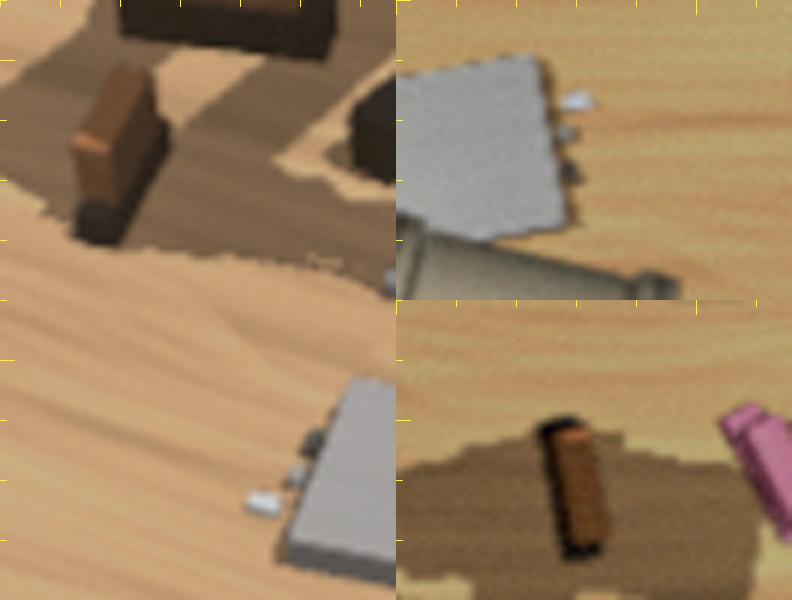

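The scraper stands upright at crop (570,490) in the top view. All chips lie beyond the plate's edge. Next I'll check the chip heights and move over the plier handles.

Request:
arm_command(deltas=[[[0.37,3.8,0,0,0,-0.2],[0.37,3.8,0,0,0,-0.2],[0.37,3.8,0,0,0,-0.2],[0.37,3.8,0,0,0,-0.2],[0.37,3.8,0,0,0,-0.2],[0.37,3.8,0,0,0,-0.2],[0.37,3.8,0,0,0,-0.2],[0.37,3.8,0,0,0,-0.2],[0.37,3.8,0,0,0,-0.2],[0,0,0,0,0,0],[0,0,0,0,0,0],[0,0,0,0,0,0]]])

```text
t: 13.45
tool_pos: [0.4975, 0.2812, 0.1871]
orientation: [3.132, 0.237, -0.001]
force: [-0.1, -0.9, 1.1]
opening: 0.0816
gripper_force: 0.0
```

```bash
python3 - <<'E'
from m import *
from scipy.optimize import least_squares
st()
fs=lambda u,v:sc(u,v,185,140,6); ft=lambda u,v:sc(u-396,v,250,150,6)
p("dark",fs(312,445),ft(570,172));p("slug",fs(295,478),ft(567,133));p("white",fs(263,502),ft(578,101))
# joint fit: plate and pliers poses, with a common small pixel shift of each camera
pl=[(-55,-115),(-55,115),(55,115),(55,-115)]
sa=[(85,18),(527,102),(490,272),(18,182)];ta=[(440,492),(82,562),(50,392),(408,325)]
def pose(x,y,a,l): 
    c,s=np.cos(a),np.sin(a); return [x+(c*l[0]-s*l[1])/1e3,y+(s*l[0]+c*l[1])/1e3,l[2]/1e3]
O=[("scene",0,(*l,24),SA(*u)) for l,u in zip(pl,sa)]+[("top",0,(*l,24),TA(*u)) for l,u in zip(pl,ta)]
O+=[("top",0,(0,80,73),TA(112,460)),("scene",0,(0,80,70),SA(440,92))]
# pliers: pivot height free-ish -> use handles' ends (mean) and ring
hs=np.mean([SB(155,65),SB(320,105)],0);ht=np.mean([TB(535,470),TB(658,448)],0)
O+=[("scene",1,(-107,0,14),hs),("top",1,(-107,0,14),ht),("scene",1,(73,0,2),SB(187,503)),("top",1,(73,0,2),TB(543,87))]
def f(v): return np.concatenate([proj(n,pose(*v[3*k:3*k+3],l))+(v[6:8] if n=="scene" else v[8:10])-u for n,k,l,u in O]+[v[6:]*.3])
r=least_squares(f,[.6,.01,.18,.56,.295,.15]+[0]*4); v=r.x
print(v, np.degrees(v[[2,5]])); print(r.fun[:-4].reshape(-1,2).round(2))
print("seat",pose(*v[:3],(0,80,54)),"handles",pose(*v[3:6],(-67,0,8)),"ring",pose(*v[3:6],(72,0,0)))
E
```

```text
t 13.45 tcp [0.4975 0.2812 0.1871] yaz -81.35 z [-0.001 -0.001 -1.   ] open 0.0816 gf 0.0 F [-0.1 -0.9  1.1] q [ 0.43  0.07  1.61 -0.    1.46  1.84]
dark [ 0.6016 -0.1164  0.0038] 0.0021
slug [ 0.6259 -0.114   0.0051] 0.0035
white [ 0.6462 -0.1213  0.0049] 0.0035
[ 0.5957  0.0073  0.1872  0.5582  0.2939  0.1569  1.208   1.2908 -0.0409
 -1.2872] [10.7265  8.9879]
[[-0.73 -0.45]
 [ 0.17 -0.88]
 [ 0.28 -0.16]
 [-0.27 -0.76]
 [ 0.61  0.23]
 [-0.28  0.42]
 [-0.4  -0.03]
 [ 0.18 -0.64]
 [ 0.17 -0.06]
 [ 0.69  2.04]
 [-0.2  -0.11]
 [-0.27  0.17]
 [-0.05  0.2 ]
 [-0.    0.03]]
seat [np.float64(0.5807737167868949), np.float64(0.08585232887310433), 0.054] handles [np.float64(0.49200760943145916), np.float64(0.2834233529065988), 0.008] ring [np.float64(0.6293008654939123), np.float64(0.30513882756799326), 0.0]
```

Chips are on the bench (z about 4–5 mm). The seat-to-ring offset agrees to about 1 mm between the two fits. I'll go down to the handles.

Request:
arm_command(deltas=[[[-0.2,0.3,-3.5,0,0,0],[0,0,-3.5,0,0,0],[0,0,-3.5,0,0,0],[0,0,-3.0,0,0,0],[0,0,-2.0,0,0,0],[0,0,-1.0,0,0,0],[0,0,0,0,0,0],[0,0,0,0,0,0]]])

```text
t: 14.12
tool_pos: [0.4959, 0.2842, 0.0233]
orientation: [3.133, 0.235, 0.0]
force: [-0.0, -0.6, -0.0]
opening: 0.0818
gripper_force: 0.0
```

Request:
arm_command(deltas=[[[0,0,-1.0,0,0,0],[0,0,-0.7,0,0,0],[0,0,-0.3,0,0,0],[0,0,0,0,0,0],[0,0,0,0,0,0],[0,0,0,0,0,0]]])

```text
t: 14.62
tool_pos: [0.4955, 0.2853, 0.003]
orientation: [-3.132, -0.238, -0.001]
force: [-0.3, 0.3, 0.0]
opening: 0.0813
gripper_force: 0.0
```

Request:
arm_command(deltas=[[[0,0,0,0,0,0],[0,0,0,0,0,0],[0,0,0,0,0,0],[0,0,0,0,0,0],[0,0,0,0,0,0],[0,0,0,0,0,0],[0,0,0,0,0,0],[0,0,0,0,0,0],[0,0,0,0,0,0]]], gripper=-1, squeeze=50)

```text
t: 15.37
tool_pos: [0.4955, 0.2853, 0.0029]
orientation: [-3.132, -0.237, -0.001]
force: [-0.2, 2.9, 2.8]
opening: 0.0373
gripper_force: 49.9
```

Request:
arm_command(deltas=[[[0,0,0.5,0,0,0],[0,0,1.0,0,0,0],[0,0,1.5,0,0,0],[0,0,2.0,0,0,0],[0,0,2.0,0,0,0],[0,0,1.5,0,0,0],[0,0,1.0,0,0,0],[0,0,0,0,0,0],[0,0,0,0,0,0]]])

```text
t: 16.12
tool_pos: [0.4955, 0.2851, 0.098]
orientation: [-3.132, -0.237, -0.001]
force: [-0.5, -1.0, -1.6]
opening: 0.0374
gripper_force: 49.9
```

Request:
arm_command(deltas=[[[-0.3,-1.2,0,0,0,0],[-0.5,-2.3,0,0,0,0],[-0.5,-2.3,0,0,0,0],[-0.5,-2.3,0,0,0,0],[-0.5,-2.3,0,0,0,0],[-0.5,-2.3,0,0,0,0],[-0.5,-2.3,0,0,0,0],[-0.5,-2.3,0,0,0,0],[-0.5,-2.3,0,0,0,0],[-0.5,-2.2,0,0,0,0],[0,0,0,0,0,0],[0,0,0,0,0,0]]])

```text
t: 17.12
tool_pos: [0.4459, 0.0658, 0.0963]
orientation: [3.133, 0.233, -0.004]
force: [0.8, 0.1, -1.7]
opening: 0.0378
gripper_force: 49.9
```

```bash
python3 - <<'E'
from h import *
st(); S=avg("scene",4);T=avg("top",4); np.savez("im2.npz",S=S,T=T); T2=np.clip(T*1.5,0,255)
cv2.imwrite("pics/G.png",np.hstack([crop(S,275,170,50,75,8),crop(T2,200,150,50,75,8)]))
E
```

```text
t 17.12 tcp [0.4459 0.0658 0.0963] yaz -81.48 z [-0.002 -0.    -1.   ] open 0.0378 gf 49.88 F [ 0.8  0.1 -1.7] q [ 0.03 -0.19  2.03 -0.    1.3   1.45]
```

View pics/G.png

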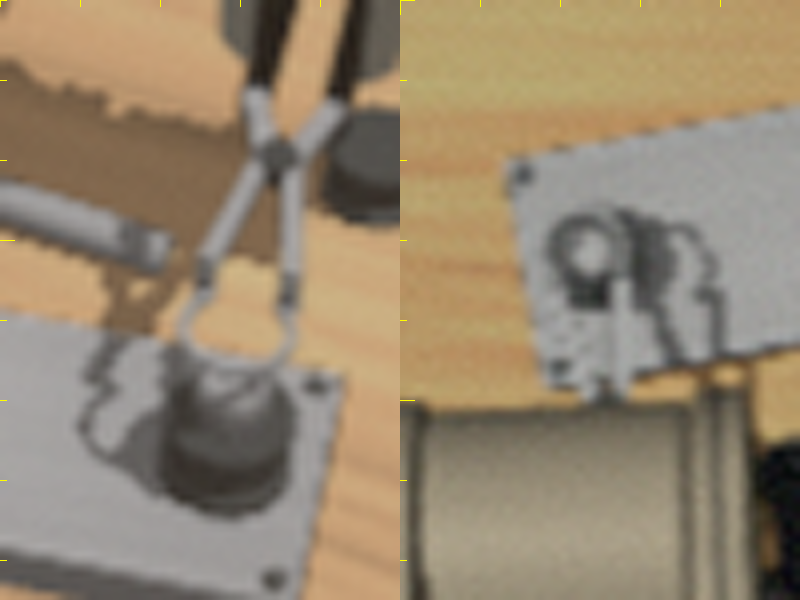

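In the picture the spread ring is at scene crop about (238,325). In the top view it surrounds the stub tip at about (592,252), so it is near concentric. I'll fit it numerically from the difference images.

```bash
cat > ringfit.py <<'E'
from m import *
from scipy.optimize import minimize
a,b=np.load("im0.npz"),np.load("im2.npz")
zr=.0945
def poly(n,x,y,r,z,K=8):
    t=np.linspace(0,2*np.pi,60); return np.array([proj(n,(x+r*np.cos(k),y+r*np.sin(k),z)) for k in t])
def mask(n,x,y,ri,ro,z,K=8,x0=(0,0),sh=(60,60)):
    M=np.zeros((sh[1]*K,sh[0]*K),np.uint8)
    q=lambda r:((poly(n,x,y,r,z)-x0+.5)*K*16-8).round().astype(np.int32)
    cv2.fillPoly(M,[q(ro)],255,shift=4)
    if ri: cv2.fillPoly(M,[q(ri)],0,shift=4)
    return cv2.resize(M,sh,interpolation=cv2.INTER_AREA)/255.
def best(n,D,f,x0,c,R=.012,st=.0005):
    g=np.arange(-R,R+1e-9,st); B=(-9,)
    L=[]
    for dx in g:
        for dy in g: L.append((f(c[0]+dx,c[1]+dy),c[0]+dx,c[1]+dy))
    L.sort(reverse=True); return L[0],np.std([l[1:] for l in L[:8]],0)
for n,k in(("scene","S"),("top","T")):
    c=(.583,.086); x0=(proj(n,(*c,zr))-30).round()
    X,Y=x0.astype(int); D=np.abs(b[k]-a[k]).mean(2)[Y:Y+60,X:X+60]
    I0=a[k].mean(2)[Y:Y+60,X:X+60]; I1=b[k].mean(2)[Y:Y+60,X:X+60]
    def f(x,y):
        r=mask(n,x,y,.016,.020,zr,4,x0); w=mask(n,x,y,0,.024,zr,4,x0); q=w>.3
        A=np.c_[I0[q]*(1-r[q]),r[q],(1-r[q])]; s=np.linalg.lstsq(A,I1[q],rcond=None); e=I1[q]-A@s[0]
        return -np.mean(e**2)
    print(n,"ring",best(n,D,f,x0,c))
    # roller/stub discs in the clean picture: projected stub points for comparison
    for nm,z in(("top73",.073),("seat",.054)): print(nm,proj(n,(.5852,.0888,z)))
print("stub clicks",SA(440,92),TA(112,460))
for n,u in(("scene",SA(440,92)),("top",TA(112,460))): print(n,"stub on z.073",onz(n,*u,.073))
# roller disc from clean picture: contrast plate (bright) vs roller (dark), outline = disc z.054 and z.024
for n,k in(("scene","S"),("top","T")):
    x0=(proj(n,(.585,.088,.04))-30).round(); X,Y=x0.astype(int); I=a[k].mean(2)[Y:Y+60,X:X+60]
    def f(x,y):
        m=np.maximum.reduce([mask(n,x,y,0,.024,z,4,x0) for z in(.024,.039,.054)]); w=mask(n,x,y,0,.031,.045,4,x0)>.5
        t=np.maximum.reduce([mask(n,x,y,0,.0135,z,4,x0) for z in(.06,.067)]+[mask(n,x,y,0,.0105,.073,4,x0)])
        top=np.clip(mask(n,x,y,0,.024,.054,4,x0)-t,0,1); tip=mask(n,x,y,0,.0105,.073,4,x0)
        A=np.c_[m,t,top,tip,np.ones_like(m).reshape(m.shape)][...] if False else np.stack([m[w],t[w],top[w],tip[w],np.ones(w.sum())],1)
        s=np.linalg.lstsq(A,I[w],rcond=None)[0]; return -np.mean((I[w]-A@s)**2)/np.var(I[w])
    print(n,"roller",best(n,None,f,x0,(.585,.088)))
E
python3 ringfit.py
```

```text
Traceback (most recent call last):
  File "ringfit.py", line 27, in <module>
    print(n,"ring",best(n,D,f,x0,c))
                   ~~~~^^^^^^^^^^^^
  File "ringfit.py", line 17, in best
    for dy in g: L.append((f(c[0]+dx,c[1]+dy),c[0]+dx,c[1]+dy))
                           ~^^^^^^^^^^^^^^^^^
  File "ringfit.py", line 24, in f
    r=mask(n,x,y,.016,.020,zr,4,x0); w=mask(n,x,y,0,.024,zr,4,x0); q=w>.3
                                       ~~~~^^^^^^^^^^^^^^^^^^^^^^
  File "ringfit.py", line 10, in mask
    cv2.fillPoly(M,[q(ro)],255,shift=4)
                    ~^^^^
  File "ringfit.py", line 9, in <lambda>
    q=lambda r:((poly(n,x,y,r,z)-x0+.5)*K*16-8).round().astype(np.int32)
                 ~~~~^^^^^^^^^^^
  File "ringfit.py", line 6, in poly
    t=np.linspace(0,2*np.pi,60); return np.array([proj(n,(x+r*np.cos(k),y+r*np.sin(k),z)) for k in t])
                                                  ~~~~^^^^^^^^^^^^^^^^^^^^^^^^^^^^^^^^^^^
  File "h.py", line 12, in proj
    m,R,t=cam(n); c=R@np.asarray(p,float)+t; s=c[:2]/c[2]; s=s*(1+m["k1"]*(s@s)); return np.array([s[0]*m["fx"]+m["cx"],s[1]*m["fy"]+m["cy"]])
          ~~~^^^
  File "h.py", line 4, in cam
    m=eyes.camera_model(n); R=cv2.Rodrigues(np.array(m["rvec"],float))[0]; return m,R,np.array(m["tvec"],float)
ValueError: time passes only in moves, steps and waits
```

```bash
python3 - <<'E'
s=open("h.py").read().replace("def cam(n)","import functools\n@functools.cache\ndef cam(n)",1); open("h.py","w").write(s)
s=open("ringfit.py").read().replace("return np.array([proj(n,(x+r*np.cos(k),y+r*np.sin(k),z)) for k in t])","""
    m,R,T=cam(n); c=np.c_[x+r*np.cos(t),y+r*np.sin(t),0*t+z]@R.T+T; s=c[:,:2]/c[:,2:]; s=s*(1+m["k1"]*(s**2).sum(1,keepdims=True)); return s*m["fx"]+[m["cx"],m["cy"]]""").replace("st=.0005","st=.00075").replace("a,b=np.load(\"im0.npz\"),np.load(\"im2.npz\")","a,b=dict(np.load('im0.npz')),dict(np.load('im2.npz'))")
open("ringfit.py","w").write(s)
E
time timeout 300 python3 ringfit.py
```

```text
scene ring ((np.float64(-195.65896607918046), np.float64(0.589), np.float64(0.09800000000000002)), array([0.002 , 0.0019]))
top73 [302.8939 216.3841]
seat [302.4499 220.8095]
top ring ((np.float64(-129.4698761471318), np.float64(0.595), np.float64(0.09800000000000002)), array([0.0006, 0.0009]))
top73 [222.6443 181.2665]
seat [223.0479 181.7727]
stub clicks (302.9166666666667, 214.91666666666666) (223.25, 181.25)
scene stub on z.073 [0.5801 0.0869 0.073 ]
top stub on z.073 [0.5852 0.0866 0.073 ]
scene roller ((np.float64(-0.19212740588448918), np.float64(0.588), np.float64(0.09100000000000001)), array([0.0012, 0.0005]))
top roller ((np.float64(-0.31187242354239625), np.float64(0.5865), np.float64(0.08650000000000001)), array([0.0006, 0.0006]))
real	0m8.075s
user	0m8.441s
sys	0m0.249s
```

```bash
cat > ext.py <<'E'
from m import *
from scipy.optimize import least_squares
def circ(n,x,y,r,z):
    t=np.linspace(0,2*np.pi,180); m,R,T=cam(n); c=np.c_[x+r*np.cos(t),y+r*np.sin(t),0*t+z]@R.T+T; s=c[:,:2]/c[:,2:]; s=s*(1+m["k1"]*(s**2).sum(1,keepdims=True)); return s*m["fx"]+[m["cx"],m["cy"]]
def ext(n,x,y,parts):
    P=np.vstack([circ(n,x,y,r,z) for r,z in parts]); return np.r_[P.min(0),P.max(0)]  # L,T,R,B
def fit(n,parts,obs):  # obs dict idx->raw pixel
    i=list(obs); f=lambda v: ext(n,*v,parts)[i]-[obs[k] for k in i]
    r=least_squares(f,[.585,.088],diff_step=1e-4); return r.x.round(4),r.fun.round(2)
gs=lambda u,o:(u+.5)/8-.5+o
if __name__=="__main__":
    z=.0963-.0029; rg=[(.020,z),(.020,z+.003)]; ro=[(.024,.024),(.024,.054)]
    print("scene ring",fit("scene",rg,{0:gs(178,275),2:gs(298,275),3:gs(370,170)}))
    print("scene roller G",fit("scene",ro,{0:gs(162,275),2:gs(296,275),3:gs(515,170)}))
    a6=lambda u,o:(u+.5)/6-.5+o
    print("scene roller A",fit("scene",ro,{2:a6(490,230),3:a6(208,200)}))
    print("top ring",fit("top",rg,{0:gs(150,200),2:gs(234,200),1:gs(210,150)}))
    print("top roller A",fit("top",ro,{0:a6(75,205),1:a6(422-300,155),3:a6(502-300,155)}))
E
python3 ext.py
```

```text
scene ring (array([0.5801, 0.0894]), array([ 0.16, -0.15,  0.01]))
scene roller G (array([0.5832, 0.091 ]), array([-0.46,  0.45, -0.02]))
scene roller A (array([0.5852, 0.0895]), array([0., 0.]))
top ring (array([0.5825, 0.0838]), array([-0.36,  0.36, -0.  ]))
top roller A (array([0.5871, 0.0867]), array([-0.  , -0.18,  0.18]))
```

Extents put the ring about 4 mm short in x and 1.5 mm in y. I'll correct most of that, go lower for less parallax, and look again.

Request:
arm_command(deltas=[[[0.15,0.05,-0.4,0,0,0],[0.15,0.05,-0.4,0,0,0],[0,0,-0.4,0,0,0],[0,0,-0.3,0,0,0],[0,0,0,0,0,0],[0,0,0,0,0,0],[0,0,0,0,0,0]]])

```text
t: 18.1
tool_pos: [0.4503, 0.068, 0.0826]
orientation: [3.133, 0.237, -0.0]
force: [0.0, 0.0, -1.7]
opening: 0.0376
gripper_force: 49.9
```

```bash
python3 - <<'E'
from h import *
st(); S=avg("scene",6);T=avg("top",6); np.savez("im3.npz",S=S,T=T); T2=np.clip(T*1.8,0,255)
cv2.imwrite("pics/H.png",np.hstack([crop(S,285,195,33,50,12),crop(T2,205,160,33,40,12)[:480]] if 0 else [crop(S,285,195,33,45,12),crop(T2,207,163,33,45,12)]))
E
```

```text
t 18.1 tcp [0.4503 0.068  0.0826] yaz -81.33 z [-0. -0. -1.] open 0.0376 gf 49.88 F [ 0.   0.  -1.7] q [ 0.04 -0.16  2.03 -0.    1.27  1.46]
```

View pics/H.png

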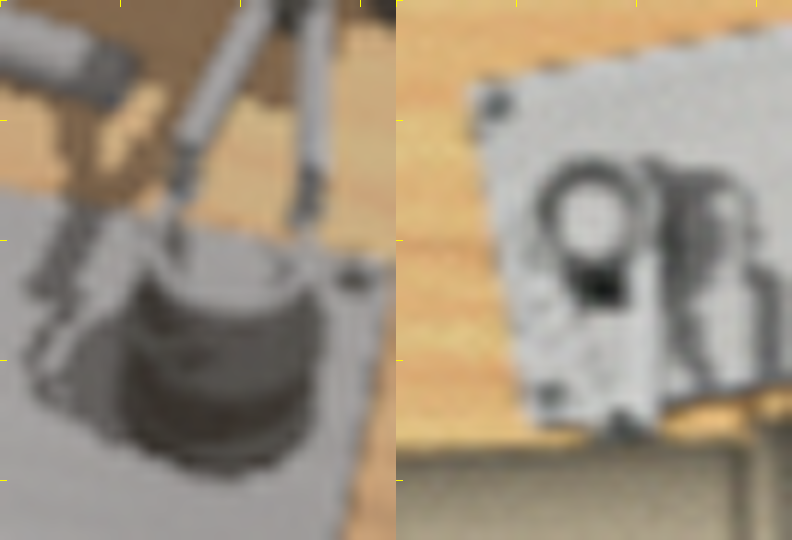

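```bash
python3 - <<'E'
from ext import *
z=.0826-.0029; g=lambda u,o:(u+.5)/12-.5+o
rg=[(.020,z),(.020,z+.003)]; ro=[(.024,.024),(.024,.054)]
print("scene ring",fit("scene",rg,{0:g(138,285),2:g(325,285),3:g(318,195)}))
print("scene roller",fit("scene",ro,{0:g(122,285),2:g(320,285),3:g(478,195)}))
print("top stub",onz("top",g(590-396,207),g(213,163),.073),"ring in",onz("top",g(591-396,207),g(213,163),z+.003))
S=np.load("im3.npz")["S"].mean(2); T=np.load("im3.npz")["T"].mean(2)
print("S rows col 304",[(r,int(S[r,304])) for r in range(208,240)])
print("T row 180",T[180,214:234].astype(int),"T row181",T[181,214:234].astype(int)); print("T col 222,223",T[170:192,222].astype(int),T[170:192,223].astype(int))
print("S row 222",S[222,290:318].astype(int),S[217,290:318].astype(int))
E
```

```text
scene ring (array([0.5869, 0.0916]), array([ 0.48, -0.48,  0.02]))
scene roller (array([0.5849, 0.0909]), array([-0.59,  0.57, -0.02]))
top stub [0.5888 0.0886 0.073 ] ring in [0.5878 0.0875 0.0827]
S rows col 304 [(208, 164), (209, 167), (210, 168), (211, 167), (212, 166), (213, 154), (214, 158), (215, 161), (216, 160), (217, 158), (218, 156), (219, 159), (220, 142), (221, 104), (222, 79), (223, 82), (224, 81), (225, 82), (226, 81), (227, 78), (228, 63), (229, 52), (230, 53), (231, 61), (232, 76), (233, 71), (234, 87), (235, 135), (236, 156), (237, 156), (238, 157), (239, 156)]
T row 180 [103 108 105  99  78  50  71 101 107 108 107  94  74  76  81  54  44  55
  61  79] T row181 [102 106 101  95  85  58  73 103 108 106 107  97  80  79  76  45  43  56
  57  65]
T col 222,223 [103 103 102 104 106  99  72  49  77 102 107 108 110 101  67  42  32  42
  62  87 100 106] [105 102 102 103 105  99  66  48  78 101 108 106 109 103  75  36  23  25
  56  95 105 102]
S row 222 [138 132 114  95  89  80  76  64  55  60  68  77  79  82  79  79  80  85
  84  80  81  96 136 158 159 159 141 138] [ 96 118 147 157 157 157 133 115 141 135 136 157 158 158 158 159 159 149
 124 136 158 154 146 123 108 130 141 137]
```

Both views agree the ring is on axis within about 1–2 mm. I'll lower gently, watching the force.

Request:
arm_command(deltas=[[[0,0,-0.2,0,0,0],[0,0,-0.2,0,0,0],[0,0,-0.2,0,0,0],[0,0,-0.2,0,0,0],[0,0,-0.2,0,0,0],[0,0,0,0,0,0],[0,0,0,0,0,0]]])

```text
t: 19.28
tool_pos: [0.4501, 0.0681, 0.0724]
orientation: [-3.133, -0.237, 0.001]
force: [0.8, 0.1, -2.1]
opening: 0.0373
gripper_force: 49.9
```

Request:
arm_command(deltas=[[[0,0,-0.1,0,0,0],[0,0,-0.1,0,0,0],[0,0,-0.1,0,0,0],[0,0,0,0,0,0],[0,0,0,0,0,0]]])

```text
t: 19.7
tool_pos: [0.4503, 0.0681, 0.0696]
orientation: [-3.133, -0.237, 0.0]
force: [-0.8, -0.3, -1.5]
opening: 0.0378
gripper_force: 49.9
```

Request:
arm_command(deltas=[[[0,0,-0.1,0,0,0],[0,0,-0.1,0,0,0],[0,0,-0.1,0,0,0],[0,0,-0.1,0,0,0],[0,0,0,0,0,0],[0,0,0,0,0,0]]])

```text
t: 20.2
tool_pos: [0.4502, 0.0681, 0.0655]
orientation: [-3.133, -0.237, 0.0]
force: [-0.5, 0.1, -1.2]
opening: 0.0378
gripper_force: 49.9
```

Request:
arm_command(deltas=[[[0,0,-0.1,0,0,0],[0,0,-0.1,0,0,0],[0,0,-0.1,0,0,0],[0,0,-0.1,0,0,0],[0,0,0,0,0,0],[0,0,0,0,0,0]]])

```text
t: 20.7
tool_pos: [0.4502, 0.0681, 0.0615]
orientation: [-3.133, -0.237, 0.0]
force: [0.5, -0.0, -1.3]
opening: 0.0379
gripper_force: 49.9
```

```bash
python3 - <<'E'
from h import *
st(); 
S=avg("scene",4).mean(2);T=avg("top",4).mean(2)
print("T rows",T[180:182,214:234].astype(int)); print("T col",T[170:192,222:224].T.astype(int))
print(monitor.read_state()["wrist_torque"])
E
```

```text
t 20.7 tcp [0.4502 0.0681 0.0615] yaz -81.33 z [-0.  0. -1.] open 0.0379 gf 49.88 F [ 0.5 -0.  -1.3] q [ 0.04 -0.13  2.04  0.    1.23  1.46]
T rows [[101 108 103  91  81  71  82 100 108 106 104  97  70  53  60  50  45  54
   57  79]
 [104 105 101  88  79  71  87 103 109 109 107  98  74  49  49  49  44  56
   58  63]]
T col [[103 101 103 104 101  92  91  63  74 100 108 109 107 101  74  39  34  39
   62 102 110 100]
 [101 101 102 104  99  92  96  67  78 100 106 109 106 103  77  46  22  22
   50 101 105  96]]
[-0.04625662  0.09790185  0.05150741]
```

Request:
arm_command(deltas=[[[0,0,-0.1,0,0,0],[0,0,-0.1,0,0,0],[0,0,0,0,0,0],[0,0,0,0,0,0]]])

```text
t: 21.43
tool_pos: [0.4502, 0.0681, 0.0595]
orientation: [-3.133, -0.237, 0.0]
force: [-0.3, 0.6, -1.9]
opening: 0.0377
gripper_force: 49.9
```

Request:
arm_command(deltas=[[[0,0,-0.1,0,0,0],[0,0,0,0,0,0],[0,0,0,0,0,0]]])

```text
t: 21.68
tool_pos: [0.4502, 0.0681, 0.0585]
orientation: [-3.133, -0.237, 0.0]
force: [0.4, -0.3, -1.9]
opening: 0.0372
gripper_force: 49.9
```

```bash
python3 - <<'E'
from h import *
F=[]
for _ in range(10): eyes.read_camera("scene"); s=monitor.read_state(); F.append(np.r_[s["force"],s["wrist_torque"]])
st(); print(np.mean(F,0).round(2))
E
```

```text
t 22.18 tcp [0.4503 0.0681 0.0587] yaz -81.33 z [ 0.  0. -1.] open 0.0376 gf 49.88 F [-0.7 -0.3 -2. ] q [ 0.04 -0.12  2.05  0.    1.22  1.46]
[ 0.03 -0.42 -1.95  0.01  0.1   0.  ]
```

Request:
arm_command(deltas=[[[0,0,-0.08,0,0,0],[0,0,0,0,0,0],[0,0,0,0,0,0]]])

```text
t: 22.43
tool_pos: [0.4503, 0.0681, 0.0578]
orientation: [-3.133, -0.237, 0.0]
force: [-0.9, 0.5, -1.4]
opening: 0.0374
gripper_force: 49.9
```

```bash
python3 - <<'E'
from h import *
F=[]
for _ in range(10): eyes.read_camera("scene"); s=monitor.read_state(); F.append(np.r_[s["force"],s["wrist_torque"]])
st(); print(np.mean(F,0).round(2))
E
```

```text
t 22.93 tcp [0.4503 0.0681 0.0579] yaz -81.33 z [ 0. -0. -1.] open 0.0378 gf 49.88 F [ 0.1  1.  -2.1] q [ 0.04 -0.12  2.05 -0.    1.22  1.46]
[ 0.12 -0.14 -1.8   0.01  0.08  0.01]
```

Request:
arm_command(deltas=[[[0,0,-0.05,0,0,0],[0,0,-0.05,0,0,0],[0,0,0,0,0,0],[0,0,0,0,0,0]]])

```text
t: 23.27
tool_pos: [0.4504, 0.0681, 0.0569]
orientation: [-3.133, -0.237, -0.0]
force: [-0.2, -0.1, -1.1]
opening: 0.0374
gripper_force: 49.9
```

```bash
python3 - <<'E'
from h import *
F=[]
for _ in range(10): eyes.read_camera("scene"); s=monitor.read_state(); F.append(np.r_[s["force"],s["wrist_torque"]])
st(); print(np.mean(F,0).round(2))
E
```

```text
t 23.77 tcp [0.4503 0.0681 0.0568] yaz -81.33 z [ 0.  0. -1.] open 0.0372 gf 49.88 F [-0.1  0.1 -2.2] q [ 0.04 -0.12  2.05  0.    1.22  1.46]
[-0.15 -0.12 -1.14  0.02 -0.   -0.01]
```

Contact comes exactly at the predicted height (about 0.7 N). I'll back off 0.8 mm and hand in.

Request:
arm_command(deltas=[[[0,0,0.08,0,0,0],[0,0,0,0,0,0],[0,0,0,0,0,0],[0,0,0,0,0,0],[0,0,0,0,0,0]]])

```text
t: 24.18
tool_pos: [0.4503, 0.0681, 0.0576]
orientation: [-3.133, -0.237, 0.0]
force: [0.4, -0.5, -1.6]
opening: 0.0374
gripper_force: 49.9
```

```bash
python3 - <<'E'
from h import *
st(); print(ticket.close_job())
E
```

```text
t 24.18 tcp [0.4503 0.0681 0.0576] yaz -81.33 z [-0.  0. -1.] open 0.0374 gf 49.88 F [ 0.4 -0.5 -1.6] q [ 0.04 -0.12  2.05  0.    1.22  1.46]
the job is handed in; nothing more can be done
None
```

I handed the job in at 24.2 s, no verdict returned: chips on the bench, scraper upright and let go, and the spread ring held about 0.8 mm above the roller in the groove, still squeezed at about 50 N.

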